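Find the lid that fits the jar of bolts and latch it

ROBOT

A 6-joint arm with a two-finger parallel gripper is mounted at the origin on the work surface. World frame = base frame: x ahead of the robot, y to its left, z up, the work surface at z = 0. Lengths are in m, angles in rad, forces in N, time in s.
With the tool pointing down it reaches from about 0.25 to 0.8 m from the base axis. Payload 3.9 kg.
Tool frame: the origin (TCP) lies on the centre line of the jaws, within the pads' length; the fingertips stand 11 mm ahead of it and the grasp point (between the pads) lies 8 mm behind it (manip.finger_overhang is the distance from the TCP to the fingertips, in m); z points along the fingers, y is the line along which they close (so a half turn about z gives the same grasp; the last joint's range is limited). The gripper opens to 85 mm and grips with 20 to 120 N. Pads are 22 mm wide; open, the fingers measure 114 mm over their backs; the gripper's body (76 mm by 85 mm) begins 54 mm behind the grasp point. The pads swing forward as they close: fully open they stand 13 mm farther back than shut.
Start: joints at [-1.117, 0.26, -0.138, 1.173, 0, 1.571], TCP at [0.23, -0.472, 0.242] pointing down, gripper open.
Joint ranges: [-2.78, 2.78], [-0.83, 1.72], [-1.28, 1.37], [-1.9, 2.12], [-1.57, 1.48], [-3.14, 3.14]. Speed limits (rad/s): [2.57, 2.57, 3.14, 3.14, 3.14, 3.14].

INTERFACE

Orientations are given as a unit quaternion [w, x, y, z].
In Python, from cell import manip gives the robot as it stands.
- The arm moves only by the tool step_hand, called after "Request:" as name([rows], argument=value, ...), one row to a line, values as JSON. Schema: {"type":"object","properties":{"motion":{"type":"array","items":{"type":"array","items":{"type":"number"},"minItems":5,"maxItems":5},"minItems":1,"maxItems":10},"squeeze":{"type":"number"},"only":{"type":"string"},"quiet":{"type":"boolean"},"lines":{"type":"string"}},"required":["motion"],"additionalProperties":false}. motion is a list of rows, 1 to 10 of them, each of 5 numbers: the finger opening in m, then dx, dy, dz in units of 20 mm, then a turn about the tool's z in units of 0.2 rad; each row is the pose to reach, as a shift and turn from the pose commanded when the call began, along the tool's axes at that moment; what a row does not reach only later rows make up. A row lasts 1/8 s, in which the tool goes at most 0.0625 m and 0.188 rad, less where a joint would pass 70% of its speed; a pose out of reach is approached as far as the arm can. The fingers move at their own pace and stop on an object; squeeze is the grip in N (left out, the last holds). Time passes only in rows, so rows that do not move let the fingers close. The tool returns the time, the measured TCP pose, the force, the opening and the grip force at its end. only (a regular expression) keeps the lines of the reply that match it, lines (a string "A,B") keeps lines A to B, and quiet returns only ok. Input that does not fit is refused with a message, and nothing moves.
- manip.state(): the state, without advancing time (a new reading comes with each control period).
- manip.capture(name): name is "side" or "top" or "wrist"; returns a dict with "image" (480x640x3 uint8, blue, green, red), "mtx" (3x3 intrinsics, pixels), "origin" and "orientation" of the camera in the world; the wrist camera has in their place "hand_eye" (4x4, takes a point from camera to tool coordinates, whose origin is the TCP and whose axes are the flange's). Camera axes: x right, y up, looking along -z (the intrinsics and any distortion apply to the point x, -y, -z); pixel columns grow to the right and rows downward; lengths in m; the calibration is good to about 2 mm. A picture is of the moment at which its call begins: read the wrist's pose just before it. There is no depth.
- manip.close_job(): hands the job in; it is judged then, once.
The state is a dict: "time": time; "joint_positions": joint angles; "qvel": joint speeds; "tau": joint torques, N m; "tool_pos": TCP position; "orientation": TCP orientation; "ft_force": force on the tool from outside, world axes, zero at the start; "wrist_torque": the same for the moment, N m; "finger_gap": finger opening in m; "grip_force": force on a finger pad.
Only numpy, scipy, OpenCV 4.12 (cv2) and the standard library are available. Lean on these libraries where they do the work, as an engineer would, in place of code of your own. Each camera call takes 0.05 s, during which the arm holds its last target. There are 200 camera calls.

TASK

Close the jar of bolts on the rack: try the three loose orange lids on it until you find the one that screws down fully home, then tip the yellow seesaw catch over past its centre so that it drops onto that lid. Lids that do not fit must end up lying flat on the table, right way up, and the other things on the table must be left where they are.

Things in the scene. Friction and masses are not known exactly. Their poses are not given: they have to be found in the camera images.
- rack: Fixed plywood rack 120 x 460 x 18 mm with three fixed clear jars in a row along its y. Origin on the table under the axis of the jar of bolts (the only full one); z up. Empty jars at y = 115 and 230 mm. Jars: 84 mm across up to 98 mm above the table, shoulder to 112, neck with 52 mm thread to the rim at 140. The board spans y = -135 to 325 mm. Place and yaw vary.
- jar_rim (a point): Centre of the bolt jar's rim, 140 mm up, axes as the rack's. A lid sinks turning clockwise (from above), 42 mm a turn, 5 thread starts, 2.5 mm radial play. Home: lower edge 16 mm below the rim, and it turns no deeper. From any start 20 to 90 degrees of turn under light pressure take the right lid home; wrong ones bind 4 to 9 mm higher: turn back and lift off.
- jar_thread (a point): On the jar's axis, 5 mm below the rim, at the thread's upper ends; axes as the rack's. s = degrees, modulo 72, by which a lid's x axis lies clockwise of this x axis. Set down at s of 5 to 60, a lid's lower edge rests 6 mm + 0.117 mm x s below the rim (higher if a wrong plug stops it); at other s on the next start, higher. The right lid is home at s = 86 (60 + 26, for instance).
- catch (a joint): Seesaw catch, yellow lever on the rack, angle in rad about the rack's x: 0 = level with its nose on a lid that is home; it starts leaning back, open, at 1.8 to 1.92 (its stop). It is top-heavy (80 g, free hinge): pushed towards the jar past upright (to about 1.3) it falls over by itself onto the lid. Needs under 2 N.
- catch_hinge (a point): Hinge of the catch: 92 mm from the jar's axis towards the rack's -y, 156 mm above the table; axes as the rack's. Held by two upright steel cheeks, together 31 mm wide (x), 18 mm (y), 160 mm tall.
- catch_tip (a point): On the catch: upper face of the nose, 68 mm from the hinge. The lever is 16 mm wide (nose 26 mm), 8 mm thick and reaches 76 mm from the hinge. Open, it leans to the rack's -y, the tip about 215 mm above the table and about 30 mm beyond the hinge.
- lid_1: Orange screw lid, 64 mm across, 30 mm tall, looks like the other two. Origin: centre of its lower edge, z up; x along the white pointer on top. Below: a 16 mm deep skirt with five inner lugs 72 degrees apart, one under the pointer; above: a solid 14 mm top. A hidden sealing plug inside fits only its own kind of mouth. Any yaw; 56 to 112 g.
- lid_2: Orange screw lid, 64 mm across, 30 mm tall, looks like the other two. Origin: centre of its lower edge, z up; x along the white pointer on top. Below: a 16 mm deep skirt with five inner lugs 72 degrees apart, one under the pointer; above: a solid 14 mm top. A hidden sealing plug inside fits only its own kind of mouth. Any yaw; 56 to 112 g.
- lid_3: Orange screw lid, 64 mm across, 30 mm tall, looks like the other two. Origin: centre of its lower edge, z up; x along the white pointer on top. Below: a 16 mm deep skirt with five inner lugs 72 degrees apart, one under the pointer; above: a solid 14 mm top. A hidden sealing plug inside fits only its own kind of mouth. Any yaw; 56 to 112 g.
- spray_can: Green spray can, 60 mm across, 190 mm tall, upright; origin: centre of its underside. A bystander.
- screwdriver: Screwdriver lying along its x axis, 190 mm long, under 35 mm thick; origin near its middle. A bystander.
- wrench: Steel wrench lying along its x axis, 180 mm long, flat; origin near its middle. A bystander.
- tape_roll: Blue roll lying flat, 90 mm across, 45 mm tall; origin: centre of its underside. A bystander.
- battery: Black tool battery, 110 x 70 x 60 mm; origin: centre of its underside. A bystander.
- mallet: Hammer lying along its x axis, 260 mm long, handle towards -x, under 45 mm high; origin near its middle. A bystander.
- mug: White mug, 76 mm across, 90 mm tall, upright, handle at +y; origin: centre of its underside. A bystander.

How it is judged:
By the outcome, as a careful person would: the job done as asked, in the order asked, and still so for the second after the job is handed in, with the robot touching nothing.
It also fails if it takes over 72 s, if anything falls off the work surface, if the arm or the gripper's body presses on something with over 40 N, if the wrist force passes 120 N, or if a joint passes its speed limit or range.

## Working session

There is one attempt and no reset: what is moved stays moved. The work goes in short steps, Python scripts to look and compute and a tool call to move; the robot and the scene stay as the last step left them, time stands still between calls to the robot, and variables do not carry over. Pictures are saved under pics/ and viewed, at most 10 in all, crops included, and the job is handed in when it is done.

```bash
ls; mkdir -p pics; python3 - <<'E'
from cell import manip
import cv2,numpy as np
s=manip.state();print(s['tool_pos'],s['orientation'],s['time'],manip.finger_overhang)
for n in("top","side","wrist"):
    c=manip.capture(n);cv2.imwrite(f"pics/{n}0.png",c['image'])
    np.set_printoptions(precision=4,suppress=True)
    print(n,{k:v for k,v in c.items() if k!='image'})
E
```

```text
cell.py
pics
[ 0.22986884 -0.47125737  0.24147078] [-9.42675883e-04  9.74362243e-01  2.24982846e-01 -2.22823484e-04] 0.0 0.011
top {'mtx': array([[616.1128,   0.    , 330.1311],
       [  0.    , 616.1128, 229.2176],
       [  0.    ,   0.    ,   1.    ]]), 'origin': array([ 0.2754, -0.0546,  1.592 ]), 'orientation': array([ 0.726 ,  0.0771, -0.0685, -0.6799])}
side {'mtx': array([[595.417 ,   0.    , 321.3293],
       [  0.    , 595.417 , 242.5209],
       [  0.    ,   0.    ,   1.    ]]), 'origin': array([0.4638, 0.9194, 1.1014]), 'orientation': array([-0.0424, -0.0253,  0.3757,  0.9254])}
wrist {'mtx': array([[368.0755,   0.    , 324.8539],
       [  0.    , 368.0755, 241.4428],
       [  0.    ,   0.    ,   1.    ]]), 'hand_eye': array([[ 0.0008,  0.963 ,  0.2695,  0.0679],
       [ 1.    , -0.0009,  0.0001, -0.0007],
       [ 0.0003,  0.2695, -0.963 , -0.1321],
       [ 0.    ,  0.    ,  0.    ,  1.    ]])}
```
View pics/top0.png

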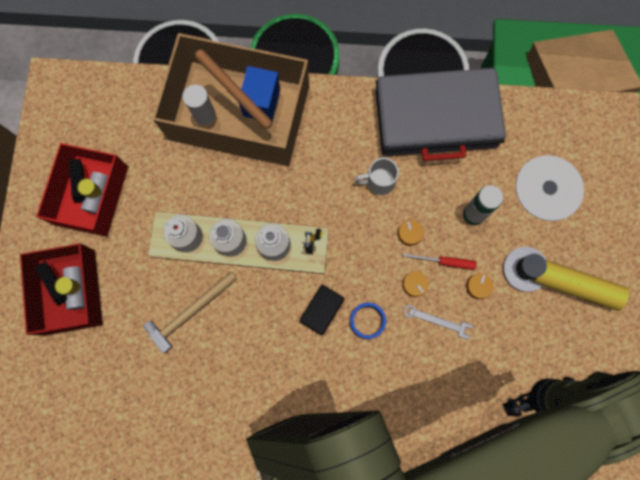

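View pics/side0.png

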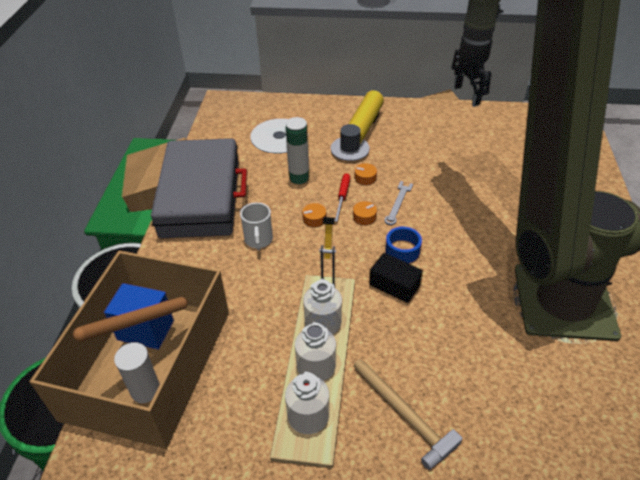

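The top view shows lids at about (411,232), (416,283) and (481,286), jars at (180,232), (227,236) and (272,240), and the catch at (311,241). The bolt jar is therefore the one at (272,240). The side view matches: lids at (315,214), (365,211), (366,173), and the catch at (328,235) leaning away from the jar.

```bash
cat > h.py <<'E'
import numpy as np,cv2
from scipy.spatial.transform import Rotation as R
from cell import manip
np.set_printoptions(precision=4,suppress=True)
def rot(q): return R.from_quat(np.r_[q[1:],q[0]]).as_matrix()
class Cam:
    def __init__(s,name):
        if name=='wrist':
            st=manip.state(); c=manip.capture(name)
            T=np.eye(4);T[:3,:3]=rot(st['orientation']);T[:3,3]=st['tool_pos']
            E=T@c['hand_eye'];s.R,s.o=E[:3,:3],E[:3,3]
        else:
            c=manip.capture(name);s.R,s.o=rot(c['orientation']),np.array(c['origin'])
        s.K=c['mtx'];s.im=c['image']
    def proj(s,p):
        q=(np.atleast_2d(p)-s.o)@s.R*[1,-1,-1];q=q@s.K.T;return q[:,:2]/q[:,2:]
    def ray(s,uv):
        d=np.linalg.solve(s.K,np.r_[uv,1.])*[1,-1,-1];d=s.R@d;return d/np.linalg.norm(d)
    def at_z(s,uv,z):
        d=s.ray(uv);return s.o+d*(z-s.o[2])/d[2]
def tri(*cu):
    A=0;b=0
    for c,uv in cu:
        d=c.ray(uv);P=np.eye(3)-np.outer(d,d);A=A+P;b=b+P@c.o
    return np.linalg.solve(A,b)
def orange(im,amin=60):
    h=cv2.cvtColor(im,cv2.COLOR_BGR2HSV)
    m=cv2.inRange(h,(8,190,120),(20,255,255));m=cv2.morphologyEx(m,cv2.MORPH_OPEN,np.ones((3,3)))
    m=cv2.morphologyEx(m,cv2.MORPH_CLOSE,np.ones((5,5)))
    n,l,st,ce=cv2.connectedComponentsWithStats(m)
    return [(ce[i],st[i],l==i) for i in range(1,n) if st[i,4]>amin]
def toolxy(p):
    "shift in tool axes from the current pose to world p"
    s=manip.state();return rot(s['orientation']).T@(np.array(p)-s['tool_pos'])
E
python3 - <<'E'
from h import *
t=Cam('top');s=Cam('side')
for n,c in(('t',t),('s',s)):
    for ce,st,m in orange(c.im): print(n,ce,st)
for p,q in(((411,232),(315,214)),((416,283),(365,211)),((481,286),(366,173))): print(tri((t,p),(s,q)),t.at_z(p,.025))
print('tip/hinge top',t.at_z((311,241),.16))
# jars rims
print('jars', [t.at_z(p,.14) for p in((182,228),(226,232),(271,236))])
print('jar tri',tri((t,(271,236)),(s,(322,288))), tri((t,(182,228)),(s,(306,382))))
B=[t.at_z(p,.018)[:2] for p in((153,214),(328,228),(324,271),(150,256))]
print(np.array(B)); cs=np.mean(B,0)
d=(B[0]-B[1]+B[3]-B[2])/2;print(np.linalg.norm(d));d/=np.linalg.norm(d);print('rack y',d,'bolt jar',cs-0.095*d)
cv2.imwrite('pics/crops.png',np.hstack([cv2.resize(t.im[205:305,250:350],None,fx=4,fy=4,interpolation=2),cv2.resize(s.im[200:340,280:380],(400,400),interpolation=2)]))
E
```

```text
s [366.1388 171.134 ] [356 164  20  14 209]
s [363.9    210.2385] [354 202  22  16 260]
s [314.517 211.634] [305 204  20  16 265]
[ 0.6105 -0.2355  0.0156] [ 0.6087 -0.2344  0.025 ]
[ 0.4776 -0.253   0.0202] [ 0.4769 -0.2523  0.025 ]
[ 0.482  -0.4203  0.014 ] [ 0.48   -0.4176  0.025 ]
tip/hinge top [0.543  0.0161 0.16  ]
jars [array([0.5583, 0.33  , 0.14  ]), array([0.5554, 0.223 , 0.14  ]), array([0.5527, 0.1139, 0.14  ])]
jar tri [0.555  0.1149 0.1315] [0.5635 0.3353 0.1194]
[[ 0.6145  0.4428]
 [ 0.6068 -0.0187]
 [ 0.4933 -0.016 ]
 [ 0.503   0.4366]]
0.4570688818923615
rack y [0.019  0.9998] bolt jar [0.5526 0.1162]
```

View pics/crops.png

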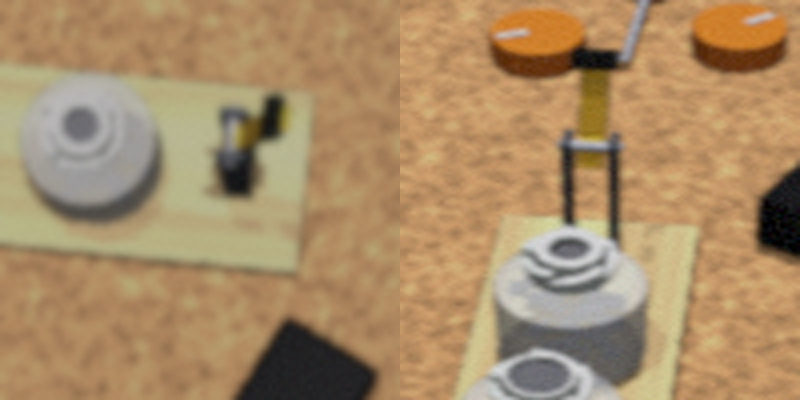

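The crop confirms that the bolt jar is about at world (0.553, 0.116), with the catch upright and leaning to −y. I'll move over the lids for a wrist view.

Units first: shifts go in units of 20 mm and turns go in units of 0.2 rad. So 0.335 m is 16.75, 0.3 m is 15.

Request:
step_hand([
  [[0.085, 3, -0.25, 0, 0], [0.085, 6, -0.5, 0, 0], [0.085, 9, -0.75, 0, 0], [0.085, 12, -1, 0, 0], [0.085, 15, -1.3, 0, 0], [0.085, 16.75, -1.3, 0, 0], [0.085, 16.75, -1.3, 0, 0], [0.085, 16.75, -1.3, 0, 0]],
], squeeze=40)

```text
refused: motion[0]: the value is too long (schema: maxItems 5). Nothing was moved.
```

Refused on format, not on reach. It needs a list of rows, each a list of 5 numbers.

Request:
step_hand([
  [0.085, 3, -0.25, 0, 0],
  [0.085, 6, -0.5, 0, 0],
  [0.085, 9, -0.75, 0, 0],
  [0.085, 12, -1, 0, 0],
  [0.085, 15, -1.3, 0, 0],
  [0.085, 16.75, -1.3, 0, 0],
  [0.085, 16.75, -1.3, 0, 0],
  [0.085, 16.75, -1.3, 0, 0],
], squeeze=40)

```text
time: 1.25
tool_pos: [0.5192, -0.3016, 0.242]
orientation: [-0.0, 0.974, 0.225, -0.001]
ft_force: [-0.1, 1.1, -0.3]
finger_gap: 0.0851
grip_force: 0.0
```

```bash
python3 - <<'E'
from h import *
s=manip.state();print(s['joint_positions'],s['ft_force'])
w=Cam('wrist');cv2.imwrite('pics/w1.png',w.im)
for ce,st,m in orange(w.im,300): print(ce,st,w.at_z(ce,.025))
print(w.proj([[.6105,-.2355,.03],[.4776,-.253,.03],[.482,-.42,.03]]))
E
```

```text
[-0.526   0.392   0.0559  1.2358 -0.0005  2.1617] [-0.0651  1.0692 -0.2663]
[258.2943 225.839 ] [ 226  196   66   64 3007] [ 0.4775 -0.2489  0.025 ]
[408.1118 292.8308] [ 378  264   63   57 2594] [ 0.4802 -0.4147  0.025 ]
[[303.6342  86.5044]
 [261.3546 228.7774]
 [414.6507 295.4458]]
```

View pics/w1.png

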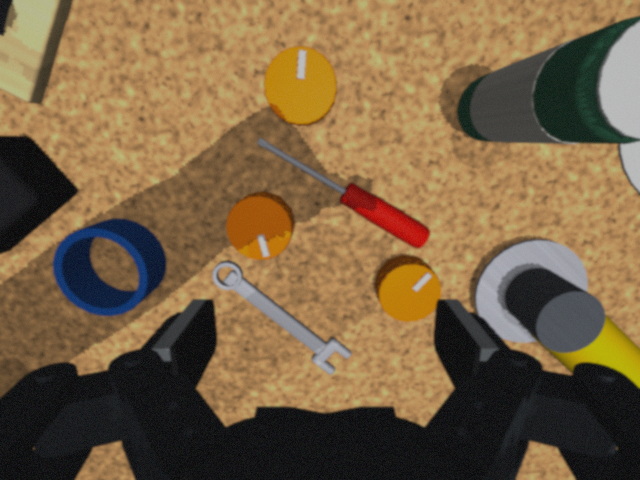

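The wrist view shows lids at px (300,84), (260,225) and (409,292). Their pointers aim at (302,52), (264,252) and (430,275). The screwdriver lies between them and the wrench is below. I'll write a lid fitter and aim at the middle-left lid, B, first.

```bash
cat >> h.py <<'E'
from scipy.optimize import least_squares
def lidmask(c,guess):
    "hull of the orange blob near the projected guess"
    im=cv2.cvtColor(c.im,cv2.COLOR_BGR2HSV).astype(int)
    u=c.proj(guess)[0].astype(int)
    m=((im[...,0]>=7)&(im[...,0]<=23)&(im[...,1]>=205)&(im[...,2]>50)).astype(np.uint8)
    m=cv2.morphologyEx(m,cv2.MORPH_OPEN,np.ones((5,5)))
    n,l,st,ce=cv2.connectedComponentsWithStats(m)
    i=min((i for i in range(1,n) if st[i,4]>300),key=lambda i:np.hypot(*(ce[i]-u)))
    k=cv2.findContours((l==i).astype(np.uint8),0,1)[0]
    return cv2.convexHull(np.vstack(k)).reshape(-1,2).astype(np.float32)
def cen(h):
    m=cv2.moments(np.float32(h).reshape(-1,1,2));return np.array([m['m10'],m['m01']])/m['m00'],m['m00']
A_=np.linspace(0,2*np.pi,60,endpoint=False);RING=.032*np.c_[np.cos(A_),np.sin(A_),0*A_]
def hullmodel(c,p):
    P=np.vstack([RING+p,RING+p+[0,0,.03]]);return cv2.convexHull(np.float32(c.proj(P)))
def fitlid(views,guess,z=None):
    "views: cams; returns lid origin (centre of lower edge), z fixed if given"
    hs=[cen(lidmask(c,guess)) for c in views]
    g=lambda x:np.r_[x[:2],x[2] if z is None else z]
    f=lambda x:np.hstack([cen(hullmodel(c,g(x)))[0]-h[0] for c,h in zip(views,hs)])
    r=least_squares(f,guess[:2] if z is not None else guess)
    p=g(r.x);return p,[h[1]/cen(hullmodel(c,p))[1] for c,h in zip(views,hs)]
def pointer(c,p):
    "yaw of the white pointer of the lid at p"
    im=cv2.cvtColor(c.im,cv2.COLOR_BGR2HSV);m=np.zeros(im.shape[:2],np.uint8)
    P=RING*.93+p+[0,0,.03];cv2.fillConvexPoly(m,np.int32(c.proj(P)),1)
    v,u=np.nonzero(m.astype(bool)&(im[...,1]<110)&(im[...,2]>70))
    q=np.array([c.at_z(x,p[2]+.03) for x in np.c_[u,v]])[:,:2]
    d=q-q.mean(0);ax=np.linalg.svd(d,full_matrices=False)[2][0];o=q.mean(0)-p[:2]
    ax=ax if ax@o>0 else -ax
    return np.degrees(np.arctan2(ax[1],ax[0])),np.degrees(np.arctan2(o[1],o[0])),len(u)
E
python3 - <<'E'
from h import *
w=Cam('wrist');np.set_printoptions(precision=4,suppress=True)
hv=cv2.cvtColor(w.im,cv2.COLOR_BGR2HSV);print(hv[100,290],hv[225,260],hv[292,400],hv[160,200],hv[100,150],hv[115,300])
for g in([.6105,-.2355,0],[.4776,-.253,0],[.482,-.42,0]):
    p,a=fitlid([w],np.array(g),0);print(p,a,pointer(w,p),toolxy(p))
E
```

```text
[ 21 229 190] [ 15 239 162] [ 20 242 192] [ 16 125 108] [ 16 130 179] [ 21 224 190]
[ 0.6093 -0.2325  0.    ] [0.9166014194402583] (np.float64(21.540655066736832), np.float64(21.302120969823765), 233) [ 0.1121 -0.023   0.2423]
[ 0.4765 -0.2501  0.    ] [0.8998856196748295] (np.float64(-140.83575707164107), np.float64(-140.98789935035697), 159) [-0.0151 -0.0652  0.2423]
[ 0.4807 -0.4163  0.    ] [0.8473231774788589] (np.float64(-14.488898037551573), np.float64(-8.185101347257914), 158) [-0.0839  0.0861  0.2423]
```

To row units: -0.065 m is -3.25, -0.015 m is -0.75, -1.5 rad is -7.5.

Request:
step_hand([
  [0.085, -0.25, -1.5, 1, -0.94],
  [0.085, -0.5, -2.5, 2, -1.88],
  [0.085, -0.75, -3.25, 3, -2.82],
  [0.085, -0.75, -3.25, 4, -3.76],
  [0.085, -0.75, -3.25, 4.5, -4.7],
  [0.085, -0.75, -3.25, 4.5, -5.64],
  [0.085, -0.75, -3.25, 4.5, -6.58],
  [0.085, -0.75, -3.25, 4.5, -7.5],
  [0.085, -0.75, -3.25, 4.5, -7.5],
  [0.085, -0.75, -3.25, 4.5, -7.5],
])

```text
time: 2.6
tool_pos: [0.4773, -0.2502, 0.1525]
orientation: [0.0, 0.561, 0.828, -0.0]
ft_force: [-0.2, -0.7, 0.2]
finger_gap: 0.085
grip_force: 0.0
```

```bash
cat > look.py <<'E'
from h import *
import sys
g=np.array(eval(sys.argv[1]));z=eval(sys.argv[2]) if len(sys.argv)>2 else 0
s=manip.state();print(s['time'],s['joint_positions'],s['tool_pos'],s['ft_force'],s['finger_gap'])
w=Cam('wrist');cv2.imwrite('pics/last.png',w.im)
p,a=fitlid([w],g,z);print('lid',p,a,pointer(w,p),'tool shift',toolxy(p))
try: print('2view',fitlid([w,Cam('side')],g))
except Exception as e: print(e)
E
python3 look.py '[.4765,-.25,0]'
```

```text
2.6 [-0.4828  0.3371 -0.2709  0.9626 -0.      0.7087] [ 0.4773 -0.2502  0.1525] [-0.2272 -0.6525  0.1985] 0.08495257595478574
lid [ 0.4768 -0.2502  0.    ] [0.9226439379313137] (np.float64(-141.2791633390941), np.float64(-140.1298515052877), 277) tool shift [ 0.0002 -0.0006  0.1525]
min() iterable argument is empty
```

To row units: 0.1 m is 5, 0.1445 m is 7.225, -1.12 rad is -5.6.

Request:
step_hand([
  [0.085, 0, 0, 1, -0.94],
  [0.085, 0, 0, 2, -1.88],
  [0.085, 0, 0, 3, -2.82],
  [0.085, 0, 0, 4, -3.76],
  [0.085, 0, 0, 5, -4.7],
  [0.085, 0, -0.03, 6, -5.6],
  [0.085, 0, -0.03, 7.225, -5.6],
  [0.085, 0, -0.03, 7.225, -5.6],
  [0.06, 0, -0.03, 7.225, -5.6],
  [0.05, 0, -0.03, 7.225, -5.6],
], squeeze=40)

```text
time: 3.95
tool_pos: [0.4781, -0.2505, 0.0092]
orientation: [0.001, 0.034, 0.999, -0.001]
ft_force: [0.0, 0.1, 0.5]
finger_gap: 0.0631
grip_force: 43.9
```

Request:
step_hand([
  [0.05, 0, 0, 0, 0],
  [0.05, 0, 0, 0, 0],
  [0.05, 0, 0, -1.5, 0],
  [0.05, 0, 0, -4.5, 0],
  [0.05, 0, 0, -7.5, 0],
  [0.05, 0, 0, -10.5, 0],
  [0.05, 0, 0, -13, 0],
  [0.05, 0, 0, -13, 0],
])

```text
time: 4.95
tool_pos: [0.4798, -0.2513, 0.2728]
orientation: [0.005, 0.034, 0.999, -0.002]
ft_force: [0.8, 0.8, -1.2]
finger_gap: 0.0631
grip_force: 44.6
```

```bash
python3 - <<'E'
from h import *
s=manip.state();print(s['joint_positions']);p=[.62,.02,.268];print(toolxy(p))
E
```

```text
[-0.4825  0.2705 -0.0439  1.2462  0.0001 -0.4146]
[-0.1214  0.2802  0.0048]
```

To row units: 0.28 m is 14, -0.12 m is -6.

Request:
step_hand([
  [0.05, -1.2, 2.8, 0, 0],
  [0.05, -2.4, 5.6, 0, 0],
  [0.05, -3.6, 8.4, 0, 0],
  [0.05, -4.8, 11.2, 0, 0],
  [0.05, -6, 14, 0, 0],
  [0.05, -6, 14, 0, 0],
  [0.05, -6, 14, 0, 0],
])

```text
time: 5.82
tool_pos: [0.6151, 0.0213, 0.2663]
orientation: [-0.001, 0.034, 0.999, -0.0]
ft_force: [0.6, -0.2, -0.7]
finger_gap: 0.063
grip_force: 44.6
```

```bash
python3 - <<'E'
from h import *
s=manip.state();print(s['joint_positions'],s['tool_pos'])
w=Cam('wrist');cv2.imwrite('pics/w2.png',w.im)
print(w.proj([[.553,.116,.14],[.553,.116,.018],[.555,.231,.14],[.551,.024,.156]]))
E
```

```text
[ 0.0348  0.4142  0.1538  1.3133 -0.0005  0.1019] [0.6151 0.0213 0.2663]
[[457.7641 140.0666]
 [415.263  140.1237]
 [629.3628 131.4099]
 [321.8062 146.7052]]
```

View pics/w2.png

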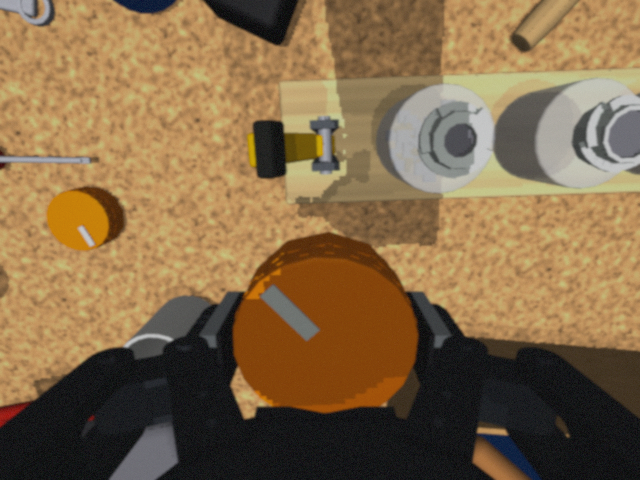

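The wrist view shows lid B held, with its top at px (325,320) and pointer to the upper left. The bolt jar's mouth is at about (460,138), the hinge at (323,142), and the board edges are clear. Next I'll refine the rim and rack yaw.

```bash
python3 - <<'E'
from h import *
w=Cam('wrist')
# board edges: sample upper (robot-side) and lower edges
hv=cv2.cvtColor(w.im,cv2.COLOR_BGR2HSV);g=cv2.GaussianBlur(w.im,(5,5),0)
lab=cv2.cvtColor(g,cv2.COLOR_BGR2LAB).astype(float)
pts={}
for name,(a,b),cols in(('up',(60,95),list(range(290,325,3))+list(range(450,620,5))),('lo',(185,215),list(range(300,330,3))+list(range(450,620,5)))):
    q=[]
    for u in cols:
        col=lab[a:b,u]@[.3,-1,1];d=np.diff(col[::1]);k=(col[3:]-col[:-3]);i=np.argmax(k) if name=='up' else np.argmin(k)
        q.append(w.at_z((u,a+i+1.5),.018)[:2])
    q=np.array(q);f=cv2.fitLine(np.float32(q),cv2.DIST_HUBER,0,.001,.001).ravel();
    if f[1]<0:f[:2]*=-1
    print(name,f,np.degrees(np.arctan2(-f[0],f[1])), 'x at y=.116',f[2]+(0.116-f[3])*f[0]/f[1])
s=w.im[85:195,385:500];cv2.imwrite('pics/c2.png',cv2.resize(s,None,fx=6,fy=6,interpolation=cv2.INTER_CUBIC)[:600])
th=w.proj([[.553,.116,.14]]);print(th)
for r in(.026,.02):
    P=np.array([.553,.116,.14])+RING/.032*r;e=cv2.fitEllipse(np.float32(w.proj(P)));print(r,e)
E
```

```text
up [0.0311 0.9995 0.4955 0.1465] -1.7848421 x at y=.116 0.494534
lo [0.0521 0.9986 0.6109 0.1679] -2.9866545 x at y=.116 0.608192
[[458.5252 139.8471]]
0.026 ((458.6307373046875, 138.74560546875), (74.2894058227539, 82.23236083984375), 35.73618698120117)
0.02 ((458.5876159667969, 139.19552612304688), (57.13412857055664, 63.238792419433594), 35.776309967041016)
```

View pics/c2.png

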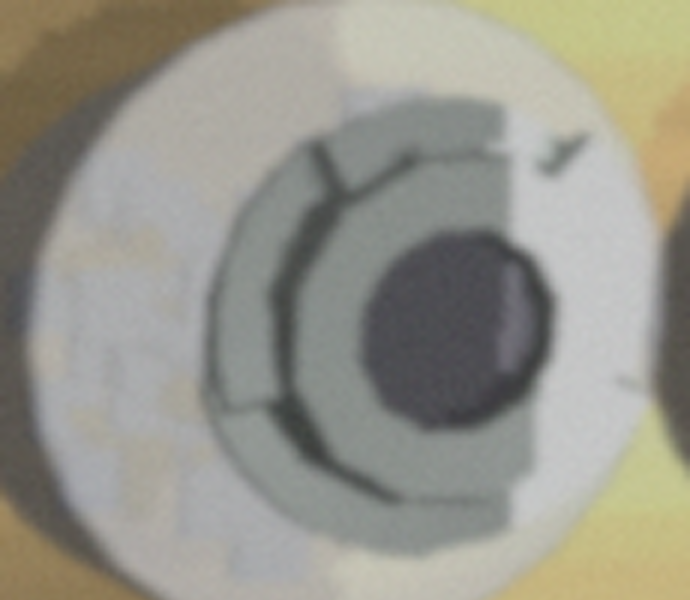

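```bash
python3 - <<'E'
from h import *
w=Cam('wrist')
print('rim',w.at_z((461.2,140.3),.14))
s=manip.state();R_=rot(s['orientation']);print('top row model', [hullmodel(w,s['tool_pos']+R_@[dx,0,.0085+.0])[:,0,1].min() for dx in(-.002,0,.002)])
m=lidmask(w,s['tool_pos']);print('top row seen',m[:,1].min(), m[:,0].mean())
E
```

```text
rim [0.5536 0.1176 0.14  ]
top row model [np.float32(240.7197), np.float32(235.82434), np.float32(230.89278)]
top row seen 236.0 325.75757
```

Request:
step_hand([
  [0.05, 0, 2.5, 0, 0],
  [0.05, -0.25, 5, 0, 0],
  [0.05, -0.25, 5, 0, 0],
  [0.05, -0.25, 5, 0, 0],
])

```text
time: 6.48
tool_pos: [0.6274, 0.1194, 0.2678]
orientation: [-0.0, 0.034, 0.999, -0.0]
ft_force: [-0.3, 0.7, -1.4]
finger_gap: 0.0632
grip_force: 44.7
```

```bash
python3 - <<'E'
from h import *
s=manip.state();print(s['joint_positions'],s['tool_pos'])
w=Cam('wrist');cv2.imwrite('pics/w3.png',w.im)
u=w.proj([[.553,.117,.14]])[0];print(u);x,y=u.astype(int);y=max(y,60)
c=w.im[y-60:y+60,x-65:x+65];print('crop origin',x-65,y-60);cv2.imwrite('pics/c3.png',cv2.resize(c,None,fx=5,fy=5,interpolation=cv2.INTER_CUBIC))
E
```

```text
[ 0.1883  0.4553  0.224   1.34   -0.0007  0.2572] [0.6274 0.1194 0.2678]
[313.2421 130.5916]
crop origin 248 70
```

View pics/c3.png

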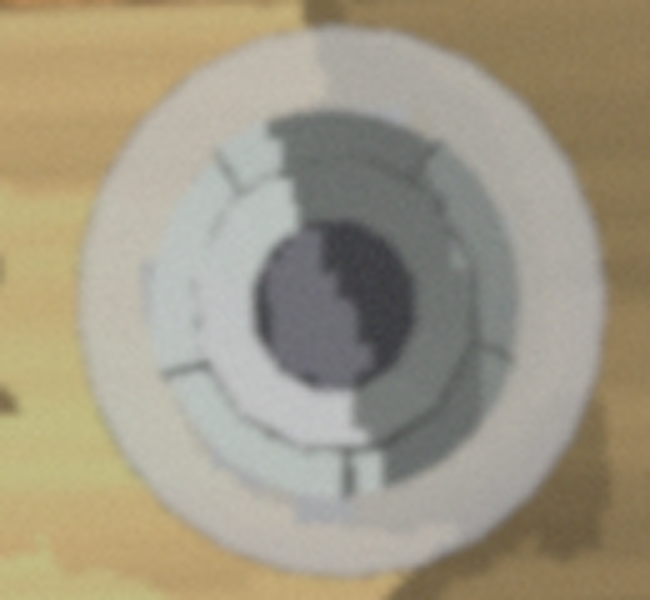

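The bolt jar's mouth centre is at crop (334,303), which is image (314.8,130.6), and the thread ends are visible 72° apart. Both views put the rim at about (0.5533, 0.1179).

```bash
python3 - <<'E'
from h import *
w=Cam('wrist');s=manip.state();p=np.array(s['tool_pos'])-[0,0,.009]
y=pointer(w,p);print('yaw',y,'s',(-1.6-y[0])%72,(-1.6-y[1])%72)
print(toolxy([.5533,.1179,.17]), w.at_z((314.8,130.6),.14))
E
```

```text
yaw (np.float64(-141.33839489910386), np.float64(-144.5639681710201), 1197) s 67.73839489910387 70.9639681710201
[ 0.074  -0.0062  0.098 ] [0.5531 0.1178 0.14  ]
```

To row units: 0.098 m is 4.9, 0.074 m is 3.7, 0.337 rad is 1.685.

Request:
step_hand([
  [0.05, 2, -0.15, 1.5, 0.85],
  [0.05, 3.7, -0.31, 3, 1.685],
  [0.05, 3.7, -0.31, 4.9, 1.685],
  [0.05, 3.7, -0.31, 4.9, 1.685],
  [0.05, 3.7, -0.31, 4.9, 1.685],
])

```text
time: 7.2
tool_pos: [0.5547, 0.1189, 0.1712]
orientation: [0.001, 0.202, 0.979, 0.0]
ft_force: [0.9, 0.1, -1.0]
finger_gap: 0.0626
grip_force: 44.7
```

```bash
python3 - <<'E'
from h import *
print(toolxy([.5533,.1179,.17]),manip.state()['tool_pos'])
E
```

```text
[ 0.0009 -0.0015  0.0012] [0.5547 0.1189 0.1712]
```

Request:
step_hand([
  [0.05, 0.045, -0.065, 0.6, 0],
  [0.05, 0.045, -0.065, 1.2, 0],
  [0.05, 0.045, -0.065, 1.5, 0],
  [0.05, 0.045, -0.065, 1.6, 0],
  [0.05, 0.045, -0.065, 1.6, 0],
])

```text
time: 7.82
tool_pos: [0.5521, 0.1186, 0.1412]
orientation: [0.001, 0.201, 0.98, 0.0]
ft_force: [-7.6, -2.3, 21.5]
finger_gap: 0.0633
grip_force: 46.8
```

```bash
python3 -c "
from h import *
s=manip.state();print(s['tool_pos'],s['ft_force'])"
```

```text
[0.5521 0.1186 0.1412] [-7.5773 -2.3252 21.4818]
```

To row units: -0.0008 m is -0.04, 0.0028 m is 0.14, 0.18 rad is 0.9.

Request:
step_hand([
  [0.05, 0, 0, -0.04, 0],
  [0.05, 0, 0, 0.02, 0.9],
  [0.05, 0, 0, 0.08, 1.8],
  [0.05, 0, 0, 0.14, 2.7],
  [0.05, 0, 0, 0.14, 2.7],
])

```text
time: 8.45
tool_pos: [0.5545, 0.1189, 0.1377]
orientation: [0.002, 0.456, 0.89, 0.001]
ft_force: [-1.4, -1.5, 11.8]
finger_gap: 0.0633
grip_force: 46.0
```

```bash
python3 -c "
from h import *
s=manip.state();print(s['tool_pos'],s['ft_force'],s['wrist_torque'])"
```

```text
[0.5545 0.1189 0.1377] [-1.3629 -1.4512 11.8475] [-0.2657  0.1154 -0.2408]
```

To row units: 0.0024 m is 0.12, 0.0012 m is 0.06, 0.36 rad is 1.8.

Request:
step_hand([
  [0.05, 0, 0, 0.06, 0.9],
  [0.05, 0, 0, 0.12, 1.8],
  [0.05, 0, 0, 0.12, 1.8],
])

```text
time: 8.82
tool_pos: [0.5546, 0.1188, 0.1353]
orientation: [0.002, 0.608, 0.794, 0.002]
ft_force: [-1.2, -0.7, 11.9]
finger_gap: 0.0632
grip_force: 46.0
```

```bash
python3 -c "
from h import *
s=manip.state();print(s['tool_pos'],s['ft_force'],s['wrist_torque'])"
```

```text
[0.5546 0.1188 0.1353] [-1.2176 -0.6861 11.8767] [-0.3304  0.0737 -0.2476]
```

Request:
step_hand([
  [0.05, 0, 0, 0.06, 0.9],
  [0.05, 0, 0, 0.12, 1.8],
  [0.05, 0, 0, 0.12, 2.25],
  [0.05, 0, 0, 0.12, 2.25],
])

```text
time: 9.32
tool_pos: [0.5545, 0.1183, 0.1329]
orientation: [0.002, 0.769, 0.639, 0.002]
ft_force: [-0.3, -3.1, 12.9]
finger_gap: 0.0632
grip_force: 46.0
```

```bash
python3 -c "
from h import *
s=manip.state();print(s['tool_pos'],s['ft_force'],s['wrist_torque'],s['orientation'])
w=Cam('wrist');p=np.array(s['tool_pos'])-[0,0,.009];y=pointer(w,p);print('yaw',y,'s',(-1.6-y[0])%72,s['joint_positions'][5])"
```

```text
[0.5545 0.1183 0.1329] [-0.3277 -3.06   12.8567] [-0.4235  0.2421 -0.0354] [0.0022 0.7693 0.6388 0.002 ]
yaw (np.float64(121.98316701654961), np.float64(122.94868277382763), 1201) s 20.41683298345039 1.9668993945183113
```

Request:
step_hand([
  [0.05, 0, 0, 0.04, 0.6],
  [0.05, 0, 0, 0.04, 1],
  [0.05, 0, 0, 0.04, 1],
])

```text
time: 9.75
tool_pos: [0.5542, 0.1174, 0.1328]
orientation: [0.003, 0.829, 0.559, 0.002]
ft_force: [-3.0, -5.2, 18.4]
finger_gap: 0.0634
grip_force: 46.5
```

```bash
python3 -c "
from h import *
s=manip.state();print(s['tool_pos'],s['ft_force'],s['wrist_torque'],s['orientation'])
w=Cam('wrist');p=np.array(s['tool_pos'])-[0,0,.009];y=pointer(w,p);print('yaw',y,'s',(-1.6-y[0])%72,s['joint_positions'][5])"
```

```text
[0.5542 0.1174 0.1328] [-3.0184 -5.1914 18.4492] [-0.9728  0.6875  0.0247] [0.0027 0.8294 0.5587 0.0017]
yaw (np.float64(110.45830837586792), np.float64(111.98415828173906), 1202) s 31.94169162413209 2.1667594279519222
```

```bash
python3 - <<'E'
from h import *
w=Cam('wrist');cv2.imwrite('pics/w4.png',w.im)
s=manip.state();R_=rot(s['orientation'])
for dz in(.005,.0085,.012): print(dz,[hullmodel(w,s['tool_pos']+R_@[dx,0,dz])[:,0,1].min() for dx in(-.002,0,.002)])
m=lidmask(w,s['tool_pos']);print('seen',m[:,1].min())
c=Cam('side');u=c.proj([[.5535,.118,.154]])[0].astype(int);print(u)
cv2.imwrite('pics/s4.png',np.hstack([cv2.resize(c.im[u[1]-40:u[1]+60,u[0]-40:u[0]+60],(400,400),interpolation=2),w.im[80:480,120:520]]))
E
```

```text
0.005 [np.float32(241.61195), np.float32(236.61377), np.float32(231.57748)]
0.0085 [np.float32(239.22894), np.float32(234.33795), np.float32(229.41057)]
0.012 [np.float32(236.95369), np.float32(232.16542), np.float32(227.34233)]
seen 238.0
[322 282]
```

View pics/s4.png

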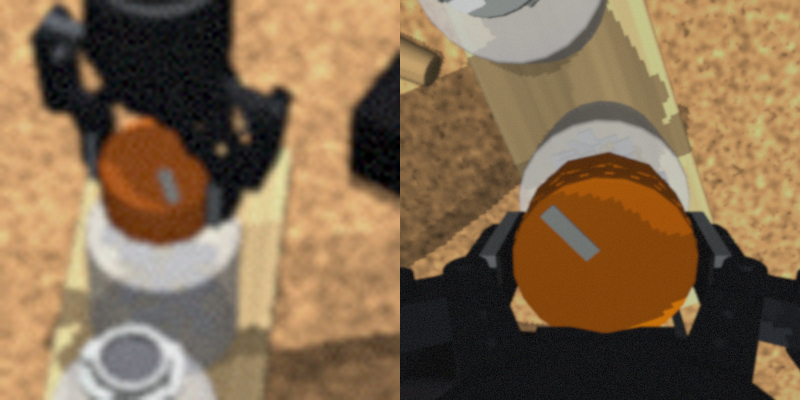

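The lid reads home: TCP z fell 8.4 mm, as the text predicts, and then stopped, putting the lower edge at about 0.1236. The images show lid B seated with its pointer unmoved in the grip. I'll release and check from above.

Units first: shifts go in units of 20 mm and turns go in units of 0.2 rad. So -0.14 m is -7, -0.09 m is -4.5, -0.384 rad is -1.92.

Request:
step_hand([
  [0.085, 0, 0, -0.1, 0],
  [0.085, 0, 0, -0.1, 0],
  [0.085, 0, 0, -0.1, 0],
  [0.085, 0, 0, -1.5, -0.5],
  [0.085, 0, 0, -4.5, -1.25],
  [0.085, -1.5, 0, -7, -1.92],
  [0.085, -3, 0, -7, -1.92],
  [0.085, -3, 0, -7, -1.92],
  [0.085, -3, 0, -7, -1.92],
])

```text
time: 11.02
tool_pos: [0.5296, 0.0633, 0.2687]
orientation: [-0.001, 0.707, 0.707, -0.0]
ft_force: [-0.7, -0.0, 0.3]
finger_gap: 0.085
grip_force: 0.0
```

```bash
python3 - <<'E'
from h import *
s=manip.state();print(s['tool_pos'],s['orientation'],s['ft_force'])
w=Cam('wrist');c=Cam('side');t=Cam('top')
g=np.array([.5535,.118,.124])
print(fitlid([w],g,.124),pointer(w,g))
for v in([w,c],[w,t,c],):
    try: print(fitlid(v,g))
    except Exception as e: print(e)
u=c.proj([[.5535,.118,.154]])[0].astype(int)
cv2.imwrite('pics/w5.png',np.hstack([cv2.resize(c.im[u[1]-50:u[1]+50,u[0]-40:u[0]+35],(300,400),interpolation=2),cv2.resize(w.im,(500,400))]))
print(toolxy([.5507,-.05,.3]))
E
```

```text
[0.5296 0.0633 0.2687] [-0.0005  0.7071  0.7071 -0.0003] [-0.7323 -0.0427  0.35  ]
(array([0.5536, 0.1185, 0.124 ]), [0.9039007811692863]) (np.float64(110.42679964315866), np.float64(109.68007825901812), 356)
min() iterable argument is empty
min() iterable argument is empty
[-0.1137  0.0209 -0.0315]
```

View pics/w5.png

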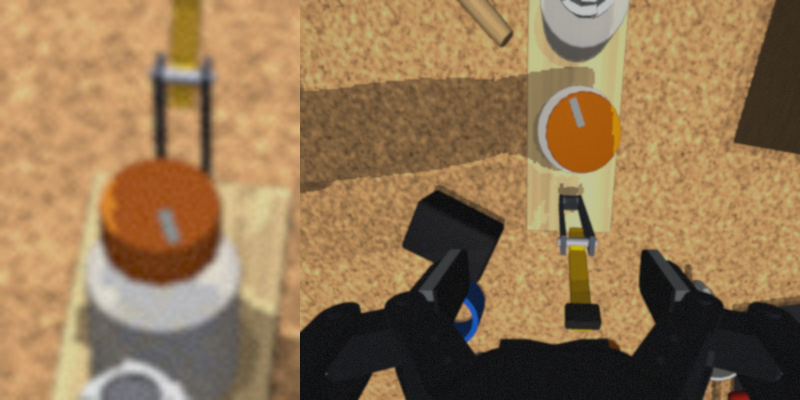

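The lid sits level and low on the jar neck. The catch is still open, leaning to −y with its nose below the gripper. I'll go behind it with shut fingers.

To row units: 0.021 m is 1.05, -0.125 m is -6.25.

Request:
step_hand([
  [0.0, -1.5, 0.5, -1.6, 0],
  [0.0, -4.5, 1.05, -1.6, 0],
  [0.0, -6.25, 1.05, -1.6, 0],
  [0.0, -6.25, 1.05, 1, 0],
  [0.0, -6.25, 1.05, 3.175, 0],
  [0.0, -6.25, 1.05, 3.175, 0],
  [0.0, -6.25, 1.05, 3.175, 0],
], squeeze=40)

```text
time: 12.05
tool_pos: [0.5517, -0.0616, 0.2071]
orientation: [0.001, 0.707, 0.707, 0.0]
ft_force: [-0.3, -0.4, 0.1]
finger_gap: 0.0003
grip_force: 0.0
```

```bash
python3 - <<'E'
from h import *
s=manip.state();print(s['tool_pos'],s['ft_force']);print(toolxy([.5507,.035,.205]))
E
```

```text
[ 0.5517 -0.0616  0.2071] [-0.3303 -0.43    0.1459]
[ 0.0966 -0.001   0.0021]
```

To row units: 0.095 m is 4.75, 0.087 m is 4.35.

Request:
step_hand([
  [0.0, 1, 0, 0, 0],
  [0.0, 1.75, 0, 0, 0],
  [0.0, 2.35, 0, 0, 0],
  [0.0, 2.85, 0, 0, 0],
  [0.0, 3.35, 0, 0, 0],
  [0.0, 3.85, 0, 0, 0],
  [0.0, 4.35, 0, 0, 0],
  [0.0, 4.75, 0, 0, 0],
  [0.0, 4.75, 0, 0, 0],
])

```text
time: 13.18
tool_pos: [0.5506, 0.0336, 0.2058]
orientation: [-0.0, 0.707, 0.707, -0.0]
ft_force: [0.2, -0.2, -0.6]
finger_gap: -0.0003
grip_force: 0.0
```

Request:
step_hand([
  [0.0, -2, 0, 0, 0],
  [0.0, -5, 0, -1.5, 0],
  [0.0, -6, 0, -3, 0],
  [0.085, -6, 0, -3, 0],
  [0.085, -6, 0, -3, 0],
  [0.085, -6, 0, -3, 0],
])

```text
time: 13.92
tool_pos: [0.5499, -0.0861, 0.2647]
orientation: [-0.001, 0.707, 0.707, -0.001]
ft_force: [-0.3, 1.1, -0.8]
finger_gap: 0.0545
grip_force: 0.0
```

```bash
python3 - <<'E'
from h import *
w=Cam('wrist');c=Cam('side');u=c.proj([[.5535,.118,.154]])[0].astype(int)
cv2.imwrite('pics/w6.png',np.hstack([cv2.resize(c.im[u[1]-60:u[1]+40,u[0]-40:u[0]+35],(300,400),interpolation=2),cv2.resize(w.im,(500,400))]))
print(fitlid([w],np.array([.5535,.118,.124]),.124))
E
```

```text
(array([0.5496, 0.0118, 0.124 ]), [0.08624367751162064])
```

View pics/w6.png

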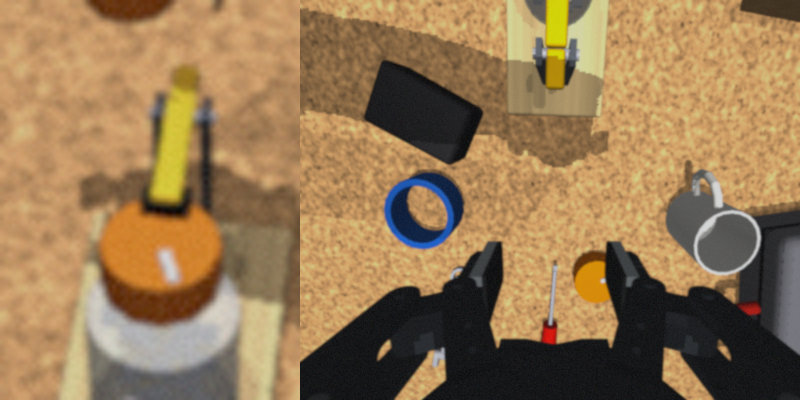

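The catch has dropped over, with its nose on the seated lid at side-crop (165,207). The arm is clear and the other items stand where they were, so I'm handing in.

```bash
python3 -c "
from cell import manip
print(manip.close_job())"
```

```text
the job is handed in; nothing more can be done
None
```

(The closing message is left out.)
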